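# Stack the drained steel tumblers without wedging them

### The job

Take the three steel tumblers off the sloping drainer and stack them mouth down on the two that already stand on the worktop, each size on its own: both big ones on the standing big one, the small one on the standing small one. Lower each straight until it just rests over the one below, fully down but not pressed or dropped, so that they do not wedge and come apart again, and let go. Leave the two standing tumblers where they are and do not shift the bottle or the spice jar beside them.

Things in the scene. Friction and masses are not known exactly. Their poses are not given: they have to be found in the camera images.
- tumbler_a: big steel tumbler, tapered, mouth DOWN: 105 mm tall, foot (closed end, on top) 52 mm across, mouth 77 mm across, wall 3 mm. Origin at centre of mouth, z along its axis toward the foot. Starts on any place of the drainer, leaning 24 to 27 degrees, foot toward the drainer's -x side, over a wire loop reaching 56 mm up inside it; may have slid some mm. 150 g.
- tumbler_b: big steel tumbler, tapered, mouth DOWN: 105 mm tall, foot (closed end, on top) 52 mm across, mouth 77 mm across, wall 3 mm. Origin at centre of mouth, z along its axis toward the foot. Starts on any place of the drainer, leaning 24 to 27 degrees, foot toward the drainer's -x side, over a wire loop reaching 56 mm up inside it; may have slid some mm. 150 g.
- tumbler_small: small steel tumbler, tapered, mouth DOWN: 80 mm tall, foot (closed end, on top) 44 mm across, mouth 63 mm across, wall 3 mm. Origin at centre of mouth, z along its axis toward the foot. Starts on any place of the drainer, leaning 24 to 27 degrees, foot toward the drainer's -x side, over a wire loop reaching 56 mm up inside it; may have slid some mm. 110 g.
- stand_big: big steel tumbler, tapered, mouth DOWN: 105 mm tall, foot (closed end, on top) 52 mm across, mouth 77 mm across, wall 3 mm. Origin at centre of mouth, z along its axis toward the foot. Stands loose on the worktop. One of the same size just resting over another has its mouth 25 mm above the other's; walls then touch all round and pushing wedges them. Sideways play: 0.12 mm per mm still to go.
- stand_small: small steel tumbler, tapered, mouth DOWN: 80 mm tall, foot (closed end, on top) 44 mm across, mouth 63 mm across, wall 3 mm. Origin at centre of mouth, z along its axis toward the foot. Stands loose on the worktop. One of the same size just resting over another has its mouth 25 mm above the other's; walls then touch all round and pushing wedges them. Sideways play: 0.12 mm per mm still to go.
- drainer: fixed wire tumbler drainer, 240 mm wide (its y), 100 mm deep, grid up to 68 mm high; origin under its middle on the worktop. Grid rises toward its +x at 24 degrees. Three places in a row along y (-84, 0, +84 mm), each with a wire loop (40 mm wide, 53 mm tall, across its x) square to the grid; draw a tumbler off along its own axis by 60 mm or more.
- bottle: bystander: washing-up liquid bottle, 46x76 mm, 237 mm tall. Origin at its underside.
- spice_jar: bystander: spice jar with a lid, 45 mm across, 106 mm tall. Origin at its underside.

How it is judged:
By the outcome, as a careful person would: the job done as asked, in the order asked, and still so for the second after the job is handed in, with the robot touching nothing.
It also fails if it takes over 72 s, if anything falls off the work surface, if the arm or the gripper's body presses on something with over 40 N, if the wrist force passes 120 N, or if a joint passes its speed limit or range.

### The arm

A 6-joint arm with a two-finger parallel gripper is mounted at the origin on the work surface; the furniture and walls round the work are solid. World frame = base frame: x ahead of the robot, y to its left, z up, the work surface at z = 0. Lengths are in m, angles in rad, forces in N, time in s.
With the tool pointing down it reaches from about 0.35 to 0.775 m from the base axis. Payload 7.3 kg.
Tool frame: the origin (TCP) lies at the centre of the arm's flange, where the gripper is bolted on; the fingertips stand 178 mm ahead of it and the grasp point (between the pads) lies 159 mm ahead of it; z points along the fingers, y is the line along which they close (so a half turn about z gives the same grasp; the last joint's range is limited). The gripper opens to 92 mm and grips with 3 to 60 N. Pads are 19 mm wide; open, the fingers measure 130 mm over their backs; the gripper's body (75 mm by 190 mm) begins 47 mm behind the grasp point.
Start: joints at [-1.249, 0.342, 1.524, -0, 1.275, -0.146], TCP at [0.237, -0.469, 0.405] pointing down, gripper open.
Joint ranges: [-2.53, 2.53], [-0.77, 2.02], [0.04, 2.7], [-1, 4.14], [0.28, 2.66], [-3.11, 3.11]. Speed limits (rad/s): [2.57, 2.57, 3.14, 3.14, 3.14, 3.14].

### API

Orientations are given as [roll, pitch, yaw] about the fixed x, y, z axes, in that order (R = Rz(yaw) Ry(pitch) Rx(roll)).
In Python, from cell import robot gives the robot as it stands.
- The arm moves only by the shell command python3 -m pendant 'ROWS' [OPENING] [FORCE]. ROWS is a JSON list of rows, 1 to 8 of them, each of 6 numbers: dx, dy, dz in m, then a rotation vector rx, ry, rz in rad; each row shifts and turns the commanded pose from where the row before left it, along the tool's axes as they then stand; what a row does not reach is not made up. A row lasts 1/12 s, in which the tool goes at most 0.0417 m and 0.125 rad, less where a joint would pass 70% of its speed; a pose out of reach is approached as far as the arm can. OPENING is the finger opening in m, set as the command begins (- or left out keeps the last). The fingers move at their own pace and stop on an object; FORCE is the grip in N (left out, the last holds). Time passes only in rows, so rows that do not move let the fingers close. It prints the time, the measured TCP pose, the force, the opening and the grip force at its end.
- robot.observe(): the state, without advancing time (a new reading comes with each control period).
- robot.read_camera(name): name is "side" or "top"; returns a dict with "image" (420x560x3 uint8, red, green, blue), "fx", "fy", "cx", "cy" (pixels), "pose" (4x4, takes a point from camera to world coordinates). Camera axes: x right, y down, z forward; pixel columns grow to the right and rows downward; lengths in m; the calibration is good to about 2 mm. A picture is of the moment at which its call begins. There is no depth.
- robot.hand_in(): hands the job in; it is judged then, once.
The state is a dict: "time": time; "qpos": joint angles; "qvel": joint speeds; "joint_efforts": joint torques, N m; "tool_pos": TCP position; "tool_rot": TCP orientation; "contact_force": force on the tool from outside, world axes, zero at the start; "torque": the same for the moment, N m; "opening": finger opening in m; "grip_force": force on a finger pad.
Only numpy, scipy, OpenCV 4.12 (cv2) and the standard library are available. Lean on these libraries where they do the work, as an engineer would, in place of code of your own. Each camera call takes 0.05 s, during which the arm holds its last target. There are 200 camera calls.

## Working session

There is one attempt and no reset: what is moved stays moved. The work goes in short steps, Python scripts to look and compute and a shell command to move; the robot and the scene stay as the last step left them, time stands still between calls to the robot, and variables do not carry over. Pictures are saved under pics/ and viewed, at most 10 in all, crops included, and the job is handed in when it is done.

```bash
ls; mkdir -p pics
python3 - <<'E'
from cell import robot
import cv2
for n in("side","top"):
    c=robot.read_camera(n);cv2.imwrite(f"pics/{n}0.png",cv2.resize(c["image"][:,:,::-1],(800,600),interpolation=cv2.INTER_CUBIC))
    print(n,c["fx"],c["fy"],c["cx"],c["cy"],c["pose"].round(4).tolist())
s=robot.observe();print(s)
E
```

```text
pics
side 538.1422854846767 538.1422854846767 272.83229815879446 210.4244807984376 [[0.91, -0.1489, 0.387, -0.0073], [-0.4146, -0.3402, 0.844, -1.0092], [0.006, -0.9285, -0.3713, 0.536], [0.0, 0.0, 0.0, 1.0]]
top 424.34455333637635 424.34455333637635 281.5250839688546 209.89101436566662 [[-0.0437, -0.8619, 0.5051, -0.0324], [-0.999, 0.0418, -0.015, 0.0532], [-0.0082, -0.5053, -0.8629, 0.9252], [0.0, 0.0, 0.0, 1.0]]
{'time': 0.1, 'qpos': array([-1.24901623e+00,  3.42615635e-01,  1.52490243e+00, -1.78921809e-05,
        1.27540324e+00, -1.46023866e-01]), 'qvel': array([-0.00162366, -0.00140117, -0.00355424,  0.00094035, -0.00062991,
       -0.00011659]), 'joint_efforts': array([ 1.84245015e-03, -4.32004380e+01, -2.44693619e+01,  7.19704432e-02,
        5.25564118e-02, -4.80679773e-05]), 'tool_pos': array([ 0.23670433, -0.46847406,  0.40414038]), 'tool_rot': array([-3.14027565e+00, -1.76398763e-04,  4.67809064e-01]), 'contact_force': array([-1.0495784 , -0.00296118, -0.51590233]), 'torque': array([0.00754922, 0.06189994, 0.01370407]), 'grip_force': 0.0, 'opening': 0.09158247383621748}
```

View pics/side0.png

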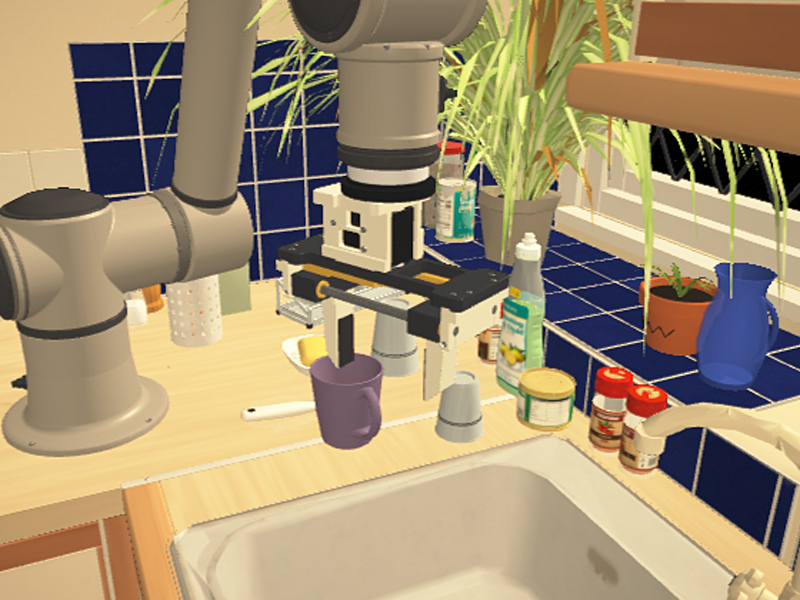

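View pics/top0.png

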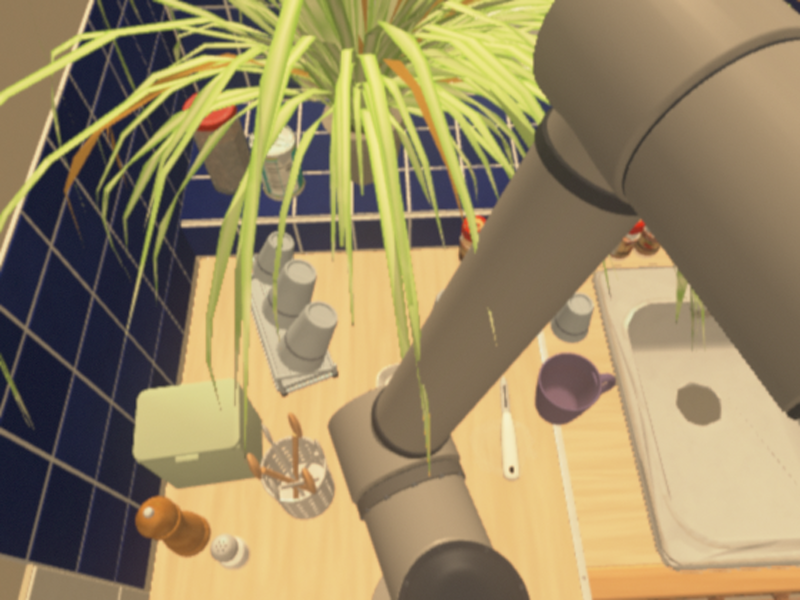

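The side view shows the standing small tumbler near (460,405) and a standing big one near (395,335), with the arm hiding part of the scene. The top view shows the three leaning tumblers: feet at about (318,318) and (298,272), and the small one at (281,243). The drainer's near edge is at (283,390)–(337,373). I'll enlarge the drainer.

```bash
cat > h.py <<'E'
import numpy as np,cv2
from cell import robot
from scipy.spatial.transform import Rotation as R
def cam(n): return robot.read_camera(n)
def proj(c,P):
    T=np.linalg.inv(c["pose"]);p=np.atleast_2d(P)@T[:3,:3].T+T[:3,3]
    return np.c_[c["fx"]*p[:,0]/p[:,2]+c["cx"],c["fy"]*p[:,1]/p[:,2]+c["cy"]]
def back(c,uv,z):
    d=c["pose"][:3,:3]@[(uv[0]-c["cx"])/c["fx"],(uv[1]-c["cy"])/c["fy"],1];o=c["pose"][:3,3]
    return o+d*(z-o[2])/d[2]
def crop(c,x0,y0,w,h,s,f):
    cv2.imwrite(f,cv2.resize(c["image"][y0:y0+h,x0:x0+w,::-1],None,fx=s,fy=s,interpolation=cv2.INTER_CUBIC))
E
python3 - <<'E'
from h import *
c=cam("top");crop(c,160,155,90,125,4.8,"pics/c1.png")
for uv,z in [((222.6,219),.14),((198,273),.03),((236,261),.01),((283,220),.0)]:print(uv,back(c,uv,z).round(3))
E
```

```text
(222.6, 219) [0.411 0.165 0.14 ]
(198, 273) [0.336 0.233 0.03 ]
(236, 261) [0.37 0.15 0.01]
(283, 220) [0.48  0.035 0.   ]
```

View pics/c1.png

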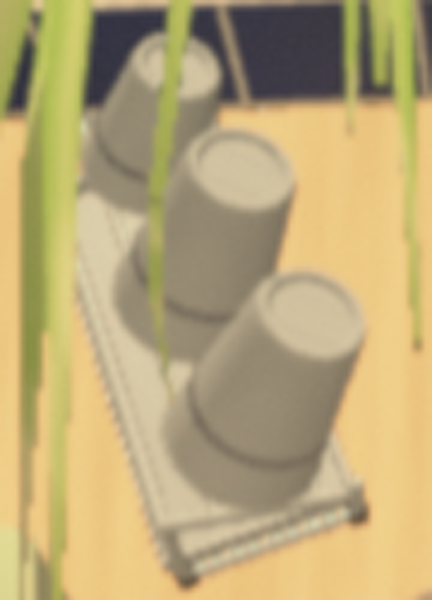

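Crop (full pixel = crop/4.8 + (160,155)): the near big foot is centred at (313,316), the middle big foot at (243,170) and the small foot at (180,72). The drainer's feet are at (185,578) and (358,512). I'll fit outlines to the drainer model.

```bash
cat >> h.py <<'E'
SZ={"b":(.105,.026,.0385),"s":(.080,.022,.0315)}
th=np.linspace(0,2*np.pi,90,endpoint=False);C=np.c_[np.cos(th),np.sin(th),0*th]
def outl(c,o,Rm,k):
    h,rf,rm=SZ[k];P=np.r_[C*rm,C*rf+[0,0,h]]@Rm.T+o
    return cv2.convexHull(proj(c,P).astype(np.float32))
def dist(c,o,Rm,k,pts):
    H=outl(c,o,Rm,k);return np.array([cv2.pointPolygonTest(H,tuple(map(float,p)),True) for p in pts])
E
cat > fit.py <<'E'
from h import *
from scipy.optimize import least_squares
c=cam("top");f=lambda L:np.array(L)/4.8+[160,155]
N=f([(285,276),(310,270),(345,287),(365,320),(362,345),(345,400),(318,475),(290,498),(240,507),(195,490),(167,455),(168,425),(190,390),(230,335)])
M=f([(190,160),(205,138),(240,128),(280,143),(296,175),(292,200),(280,260),(115,290),(120,315),(145,340),(180,357),(135,250),(165,200)])
S=f([(137,70),(155,40),(180,32),(215,60),(222,80),(218,105),(85,150),(100,190),(120,202),(105,120)])
cor=f([(185,578),(358,512)])
T24=np.tan(np.radians(24))
def model(p):
    X,Y,w=p[:3];D=R.from_euler("z",w).as_matrix();out=[]
    for i in range(3):
        s,lean=p[3+2*i:5+2*i];yy=(-.084,0,.084)[i]
        out.append(([X,Y,0]+D@[s,yy,.068-(.05-s)*T24],D@R.from_euler("y",-lean).as_matrix()))
    return D,out
SG=[1,1]
def res(p,full=False):
    D,o=model(p);r=[]
    for (oo,Rm),k,pts in zip(o,K,PT): r+=list(dist(c,oo,Rm,k,pts))
    r+=list((proj(c,np.array([p[0],p[1],0])+np.array([[.05,E,0],[-.05,E,0]])@D.T)-cor).ravel()*.7)
    if full: print(np.round(r,1))
    return np.r_[r,(p[3::2]+.002)/.004,(p[4::2]-np.radians(25))/.015]
for E,PT,K,w0 in [(.12,[S,M,N],"sbb",1.9),(-.12,[N,M,S],"bbs",1.1)]:
  for w in (w0,w0-.5,w0+.5):
    q=least_squares(res,[.45,.2,w]+[-.002,.43]*3,diff_step=1e-4,x_scale=[.01,.01,.05]+[.004,.02]*3)
    print(E,w,q.cost,q.x.round(4))
    D,o=model(q.x)
    if q.cost<40:
        res(q.x,True)
        for (oo,Rm),k in zip(o,K):print(k,oo.round(4),Rm[:,2].round(3),(oo+Rm[:,2]*SZ[k][0]).round(4))
E
python3 fit.py
```

```text
0.12 1.9 15.46380244304251 [ 4.7040e-01  2.3380e-01  1.8939e+00  2.0000e-04  4.3160e-01 -1.4000e-03
  4.2510e-01 -4.3000e-03  4.3790e-01]
[ 1.5  0.8 -0.2  1.5  1.1  0.8 -0.1  0.6  1.1  0.7  0.7  0.7  0.6  0.4
  1.3  1.3  0.6  0.1 -0.   0.8  1.   0.6  0.6  1.  -0.1  0.   0.2  0.3
 -0.   0.4  1.5  1.   0.  -0.6  0.2  0.9  0.9 -1.8  0.6  1.7  0.1]
s [0.55   0.2607 0.0458] [ 0.133 -0.397  0.908] [0.5606 0.2289 0.1185]
b [0.4709 0.2325 0.0451] [ 0.131 -0.391  0.911] [0.4846 0.1914 0.1408]
b [0.3921 0.203  0.0438] [ 0.135 -0.402  0.906] [0.4063 0.1608 0.1389]
0.12 1.4 15.262901983481713 [ 4.7020e-01  2.3450e-01  1.9006e+00 -1.1000e-03  4.3110e-01 -2.0000e-03
  4.2600e-01 -4.4000e-03  4.3880e-01]
[ 1.4  0.8 -0.3  1.5  1.1  0.9 -0.2  0.6  1.2  0.6  0.7  0.7  0.6  0.4
  1.2  1.2  0.6  0.1  0.   0.9  1.1  0.6  0.6  1.1 -0.   0.1  0.2  0.2
 -0.   0.4  1.5  0.9  0.  -0.6  0.3  0.9  0.9 -1.8  0.6  1.7 -0. ]
s [0.55   0.2606 0.0452] [ 0.135 -0.395  0.908] [0.5609 0.229  0.1179]
b [0.4708 0.2326 0.0449] [ 0.134 -0.391  0.911] [0.4849 0.1915 0.1405]
b [0.3922 0.2031 0.0438] [ 0.138 -0.402  0.905] [0
[... 204 characters left out ...]
2  0.5  0.7  0.7  0.6  0.4
  1.2  1.2  0.6  0.1  0.   0.9  1.1  0.6  0.6  1.2  0.   0.1  0.2  0.2
 -0.1  0.4  1.5  0.9  0.  -0.6  0.2  0.9  0.9 -1.8  0.7  1.7 -0.1]
s [0.55   0.2606 0.045 ] [ 0.136 -0.394  0.909] [0.561  0.229  0.1177]
b [0.4708 0.2326 0.0447] [ 0.135 -0.391  0.91 ] [0.485  0.1916 0.1403]
b [0.3922 0.203  0.0437] [ 0.139 -0.401  0.905] [0.4068 0.1609 0.1388]
-0.12 1.1 1580.320571775293 [ 0.4862  0.2238 -1.3023  0.0195  0.4605  0.011   0.4552  0.0018  0.4193]
-0.12 0.6000000000000001 1580.4410136822657 [ 0.4857  0.225  -1.2864  0.0194  0.4603  0.0123  0.4547  0.0041  0.4197]
-0.12 1.6 1580.3216760352086 [ 0.486   0.2242 -1.2972  0.0196  0.4604  0.0116  0.4559  0.0026  0.42  ]
```

```bash
cat >> h.py <<'E'
def rot(n,y):
    "tool rotation: z=-n, y close to y"
    z=-np.array(n)/np.linalg.norm(n);y=np.array(y)-np.dot(y,z)*z;y/=np.linalg.norm(y)
    return np.c_[np.cross(y,z),y,z]
def plan(pos,Rt,n=None,frm=None):
    if frm is None:
        s=robot.observe();p0=s["tool_pos"];R0=R.from_euler("xyz",s["tool_rot"]).as_matrix()
    else: p0,R0=frm
    t=R0.T@(np.array(pos)-p0);rv=R.from_matrix(R0.T@Rt).as_rotvec()
    k=1
    while True:
        A=sum(R.from_rotvec(rv/k*i).as_matrix() for i in range(k));tr=np.linalg.solve(A,t)
        if (n is None and np.linalg.norm(tr)<.040 and np.linalg.norm(rv/k)<.12) or k==n: break
        k+=1
    print(k,"rows of",np.r_[tr,rv/k].round(4).tolist())
E
python3 - <<'E'
from h import *
c=cam("side")
for nm,uv in dict(bottle=(360,270),small=(322,304),big=(276.5,259)).items():print(nm,back(c,uv,0).round(3))
t=cam("top");print("wall",back(t,(136,178),0))
F=np.array([.4066,.161,.139]);n=np.array([.138,-.402,.905]);Rt=rot(n,[.32,-.946,0])
s=robot.observe();R0=R.from_euler("xyz",s["tool_rot"]).as_matrix()
plan(F+n*.209,Rt)
E
```

```text
bottle [ 0.579 -0.172  0.   ]
small [ 0.44  -0.257  0.   ]
big [ 0.44  -0.055  0.   ]
wall [6.25808683e-01 4.18231855e-01 1.11022302e-16]
15 rows of [0.0264, -0.0269, 0.0109, 0.0292, 0.0019, 0.0093]
```

```bash
r='[0.0264,-0.0269,0.0109,0.0292,0.0019,0.0093]'
python3 -m pendant '[[0.0264,-0.0269,0.0109,0.0292,0.0019,0.0093],[0.0264,-0.0269,0.0109,0.0292,0.0019,0.0093],[0.0264,-0.0269,0.0109,0.0292,0.0019,0.0093],[0.0264,-0.0269,0.0109,0.0292,0.0019,0.0093],[0.0264,-0.0269,0.0109,0.0292,0.0019,0.0093],[0.0264,-0.0269,0.0109,0.0292,0.0019,0.0093],[0.0264,-0.0269,0.0109,0.0292,0.0019,0.0093],[0.0264,-0.0269,0.0109,0.0292,0.0019,0.0093]]' 0.092 20
python3 -m pendant '[[0.0264,-0.0269,0.0109,0.0292,0.0019,0.0093],[0.0264,-0.0269,0.0109,0.0292,0.0019,0.0093],[0.0264,-0.0269,0.0109,0.0292,0.0019,0.0093],[0.0264,-0.0269,0.0109,0.0292,0.0019,0.0093],[0.0264,-0.0269,0.0109,0.0292,0.0019,0.0093],[0.0264,-0.0269,0.0109,0.0292,0.0019,0.0093],[0.0264,-0.0269,0.0109,0.0292,0.0019,0.0093],[0,0,0,0,0,0]]'
python3 - <<'E'
from h import *
F=np.array([.4066,.161,.139]);n=np.array([.138,-.402,.905]);Rt=rot(n,[.32,-.946,0])
plan(F+n*.209,Rt)
s=cam("side");t=cam("top")
cv2.imwrite("pics/s2.png",cv2.resize(s["image"][100:340,160:480,::-1],None,fx=2.5,fy=2.5,interpolation=cv2.INTER_CUBIC))
crop(t,150,120,320,240,2.5,"pics/t2.png")
E
```

```text
time: 0.97
tool_pos: [0.3349, -0.176, 0.3408]
tool_rot: [-2.906, -0.006, 0.391]
contact_force: [0.6, 0.4, 0.1]
opening: 0.0919
grip_force: 0.0
time: 1.63
tool_pos: [0.4368, 0.0818, 0.329]
tool_rot: [-2.7, 0.001, 0.33]
contact_force: [-0.4, -0.9, -0.1]
opening: 0.0919
grip_force: 0.0
1 rows of [-0.0029, 0.0041, -0.001, -0.0022, 0.0006, 0.0044]
```

View pics/s2.png

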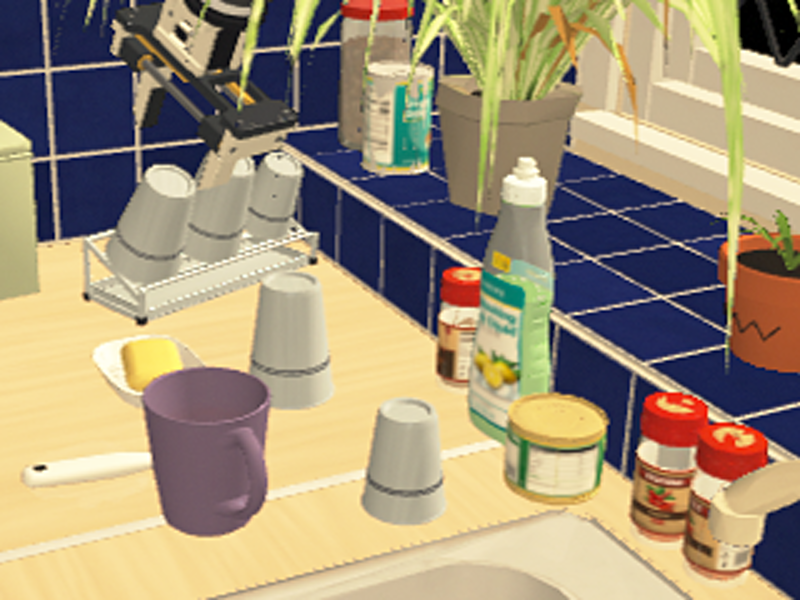

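View pics/t2.png

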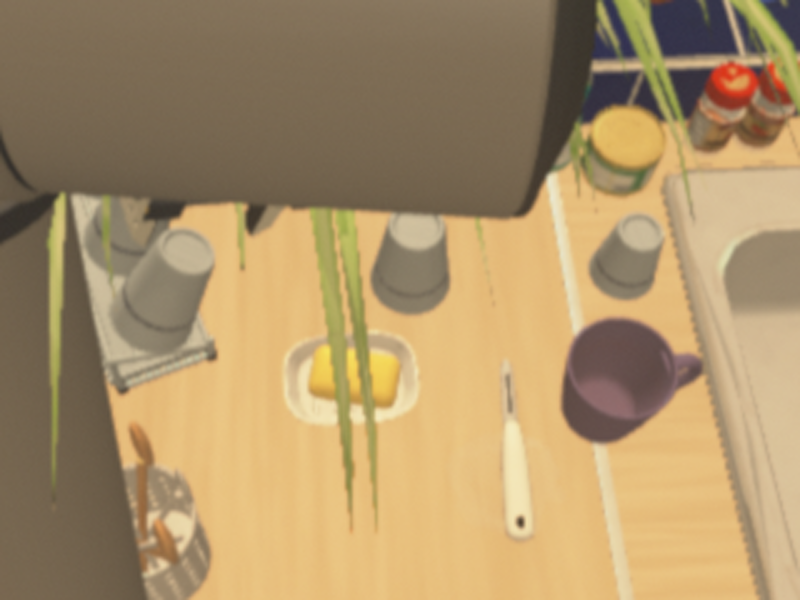

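Side crop (scale 2.5, offset (160,100)): the standing big foot is at (293,285) and its base at (290,407); the standing small foot is at (408,410) and its base at (403,523). The near leaning foot is at (170,182), and the gripper hovers above it. In the top crop (offset (150,120)) the standing big base is at (412,311) and the small base at (625,297). The mug and the bottle are well clear. Next I'll fit the stands and check the near tumbler.

```bash
cat > fit2.py <<'E'
from h import *
from scipy.optimize import least_squares
s=cam("side");t=cam("top")
fs=lambda L:np.array(L)/2.5+[160,100]
ft=lambda L:np.array(L)/2.5+[150,120]
ob={"big":("b",[(250,375),(290,407),(333,388),(293,272),(263,290),(326,290),(256,335),(330,335)],[(373,280),(385,300),(412,311),(449,290),(391,222),(445,222)]),
"small":("s",[(362,505),(403,523),(444,505),(408,398),(376,412),(440,415)],[(643,215),(662,235),(625,297),(591,265),(655,280),(616,228)])}
for k,(z,a,b) in ob.items():
    f=lambda p:np.r_[dist(s,[p[0],p[1],0],np.eye(3),z,fs(a)),dist(t,[p[0],p[1],0],np.eye(3),z,ft(b))*1.2]
    q=least_squares(f,[.44,-.05 if z=="b" else -.257],diff_step=1e-3);print(k,q.x.round(4),f(q.x).round(1))
print("near foot side crop",((proj(s,[.4066,.161,.139])-[160,100])*2.5).round(0),"top",((proj(t,[.4066,.161,.139])-[150,120])*2.5).round(0))
for nm,uv in dict(jar=(458,385),bottle=(500,440)).items():print(nm,back(s,fs(uv),0).round(3))
E
python3 fit2.py
```

```text
big [ 0.4469 -0.0419] [-0.3  1.3  1.   1.2  0.5 -0.5  0.  -0.1 -0.   0.4  0.2 -0.1  1.2  1.4]
small [ 0.4427 -0.2484] [ 0.4  1.3  0.2  0.9  0.  -1.1  2.4  1.9  1.3  0.7 -0.6  1.1]
near foot side crop [[167. 181.]] top [[187. 252.]]
jar [ 0.587 -0.093  0.   ]
bottle [ 0.565 -0.194  0.   ]
```

```bash
python3 -m pendant '[[-0.001,0.004,0,-0.002,0,0.004],[0,0,0.027,0,0,0],[0,0,0.027,0,0,0],[0,0,0.026,0,0,0],[0,0,0,0,0,0],[0,0,0,0,0,0]]'
python3 -m pendant '[[0,0,0,0,0,0],[0,0,0,0,0,0],[0,0,0,0,0,0],[0,0,0,0,0,0],[0,0,0,0,0,0]]' 0.03 20
python3 - <<'E'
from h import *
F=np.array([.4066,.161,.139]);n=np.array([.138,-.402,.905]);Rt=rot(n,[.32,-.946,0])
plan(F+n*.129,Rt)
E
```

```text
time: 2.33
tool_pos: [0.4245, 0.1045, 0.2544]
tool_rot: [-2.704, 0.007, 0.322]
contact_force: [0.5, -0.4, 0.2]
opening: 0.0916
grip_force: 0.0
time: 2.75
tool_pos: [0.4249, 0.1056, 0.2557]
tool_rot: [-2.703, 0.003, 0.322]
contact_force: [-1.9, 6.7, 16.8]
opening: 0.0634
grip_force: 7.7
1 rows of [0.0007, -0.0032, 0.0015, 0.0005, -0.001, -0.0042]
```

```bash
python3 -m pendant '[[0,0,0,0,0,0],[0,0,0,0,0,0]]'
python3 -m pendant '[[0,0,-0.005,0,0,0],[0,0,-0.015,0,0,0],[0,0,-0.025,0,0,0],[0,0,-0.025,0,0,0],[0,0,-0.02,0,0,0],[0,0,0,0,0,0]]'
python3 - <<'E'
from h import *
s=cam("side");cv2.imwrite("pics/s3.png",cv2.resize(s["image"][80:260,180:360,::-1],None,fx=3.3,fy=3.3,interpolation=cv2.INTER_CUBIC))
E
```

```text
time: 2.92
tool_pos: [0.4248, 0.1061, 0.2561]
tool_rot: [-2.702, 0.003, 0.322]
contact_force: [-1.5, 4.1, 12.0]
opening: 0.0612
grip_force: 20.6
time: 3.42
tool_pos: [0.4384, 0.0683, 0.3393]
tool_rot: [-2.709, -0.002, 0.322]
contact_force: [1.7, 0.5, -3.1]
opening: 0.0609
grip_force: 19.7
```

View pics/s3.png

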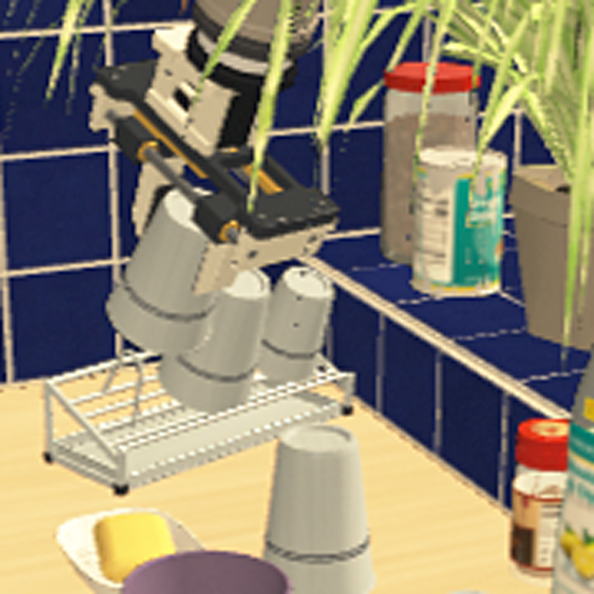

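The tumbler is off its loop and held straight (foot about (185,210), mouth about (150,315) in the crop). I'll move it above the standing big one.

Run:
```python
from h import *
plan([.4469,-.0419,.392],rot([0,0,1],[.1,-.995,0]))
```

```text
5 rows of [-0.0035, 0.0186, -0.0163, -0.0865, 0.0097, 0.0436]
```

```bash
python3 -m pendant '[[-0.0025,0.0133,-0.0116,-0.0618,0.007,0.031],[-0.0025,0.0133,-0.0116,-0.0618,0.007,0.031],[-0.0025,0.0133,-0.0116,-0.0618,0.007,0.031],[-0.0025,0.0133,-0.0116,-0.0618,0.007,0.031],[-0.0025,0.0133,-0.0116,-0.0618,0.007,0.031],[-0.0025,0.0133,-0.0116,-0.0618,0.007,0.031],[-0.0025,0.0133,-0.0116,-0.0618,0.007,0.031],[0,0,0,0,0,0]]'
python3 -m pendant '[[0,0,0,0,0,0],[0,0,0,0,0,0]]'
python3 - <<'E'
from h import *
plan([.4469,-.0419,.392],rot([0,0,1],[.1,-.995,0]))
s=cam("side");t=cam("top")
a=cv2.resize(s["image"][60:280,230:350,::-1],None,fx=2.7,fy=2.7,interpolation=cv2.INTER_CUBIC)
b=cv2.resize(t["image"][120:320,240:400,::-1],None,fx=2.7,fy=2.7,interpolation=cv2.INTER_CUBIC)
o=np.zeros((600,800,3),np.uint8);o[:a.shape[0],:a.shape[1]]=a;o[:b.shape[0],340:340+b.shape[1]]=b
cv2.imwrite("pics/u4.png",o)
E
```

```text
time: 4.13
tool_pos: [0.446, -0.0417, 0.392]
tool_rot: [3.139, 0.002, 0.101]
contact_force: [0.0, -0.3, -0.7]
opening: 0.0608
grip_force: 19.7
time: 4.3
tool_pos: [0.4455, -0.04, 0.3903]
tool_rot: [-3.138, 0.006, 0.103]
contact_force: [-0.1, 1.0, -1.6]
opening: 0.0611
grip_force: 19.7
1 rows of [0.0012, 0.002, -0.0017, -0.0038, 0.0059, 0.003]
```

View pics/u4.png

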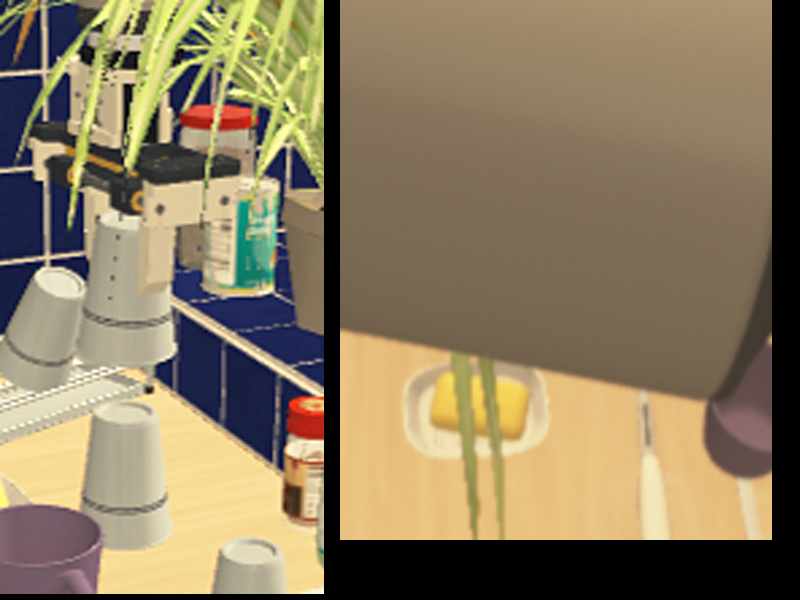

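```bash
cat > fit3.py <<'E'
from h import *
from scipy.optimize import least_squares
s=cam("side");tcp=robot.observe()["tool_pos"]
f=lambda L:np.array(L)/2.7+[230,60]
H=f([(77,350),(90,363),(130,370),(165,360),(176,345),(96,230),(87,290),(172,305),(122,211)])
St=f([(82,530),(125,549),(171,533),(93,420),(158,420),(125,402),(88,470),(166,470)])
def pose(p): return p[:3],R.from_rotvec([p[3],p[4],0]).as_matrix()
def fr(p):
    o,Rm=pose(p);g=o+Rm[:,2]*.07
    return np.r_[dist(s,o,Rm,"b",H),(g[1]-tcp[1])/.0015,(g[0]-tcp[0])/.006,p[3:]/.05]
q=least_squares(fr,[tcp[0],tcp[1],.155,0,0],diff_step=1e-4,x_scale=[.01,.01,.01,.05,.05]);print(q.x.round(4),fr(q.x).round(1),"tcp",tcp)
g=lambda p:np.r_[dist(s,[p[0],p[1],0],np.eye(3),"b",St),(p[1]+.0419)/.003]
r=least_squares(g,[.4469,-.0419],diff_step=1e-4);print(r.x.round(4),g(r.x).round(1))
E
python3 fit3.py
```

```text
[ 0.4471 -0.0402  0.1543 -0.001  -0.0048] [-0.6 -0.3 -0.6  0.9  0.1  1.2  0.5  0.  -0.2 -0.   0.2 -0.  -0.1] tcp [ 0.44575247 -0.04014327  0.3906519 ]
[ 0.4462 -0.0418] [1.1 0.8 0.5 0.  1.1 1.3 0.5 0.1 0. ]
```

```bash
python3 -m pendant '[[0,0.0018,0,0,0,0],[0,0,0.02,0,0,0],[0,0,0.025,0,0,0],[0,0,0.025,0,0,0],[0,0,0.02,0,0,0],[0,0,0.01,0,0,0],[0,0,0.005,0,0,0],[0,0,0,0,0,0]]'
python3 -m pendant '[[0,0,0.004,0,0,0],[0,0,0,0,0,0],[0,0,0,0,0,0]]'
```

```text
time: 5.12
tool_pos: [0.4456, -0.0423, 0.2856]
tool_rot: [-3.139, 0.006, 0.102]
contact_force: [-0.1, 1.1, -1.3]
opening: 0.0608
grip_force: 19.7
time: 5.37
tool_pos: [0.4459, -0.0424, 0.2831]
tool_rot: [-3.141, 0.002, 0.102]
contact_force: [-0.5, 0.7, -2.0]
opening: 0.0608
grip_force: 19.6
```

```bash
python3 -m pendant '[[0,0,0.005,0,0,0],[0,0,0.005,0,0,0],[0,0,0.004,0,0,0],[0,0,0,0,0,0],[0,0,0,0,0,0]]'
python3 -m pendant '[[0,0,0.001,0,0,0],[0,0,0.001,0,0,0],[0,0,0,0,0,0]]'
python3 -m pendant '[[0,0,0.001,0,0,0],[0,0,0,0,0,0]]'
```

```text
time: 5.78
tool_pos: [0.4456, -0.0424, 0.2683]
tool_rot: [-3.14, 0.004, 0.102]
contact_force: [-0.9, -0.6, -1.8]
opening: 0.0609
grip_force: 19.6
time: 6.03
tool_pos: [0.4457, -0.0424, 0.2666]
tool_rot: [-3.14, 0.003, 0.102]
contact_force: [0.3, -0.0, -0.2]
opening: 0.0608
grip_force: 19.7
time: 6.2
tool_pos: [0.4456, -0.0424, 0.2656]
tool_rot: [-3.14, 0.003, 0.102]
contact_force: [0.2, 0.4, -1.2]
opening: 0.0611
grip_force: 19.7
```

```bash
for i in 1; do python3 -m pendant '[[0,0,0.001,0,0,0],[0,0,0,0,0,0]]'; python3 -m pendant '[[0,0,0.001,0,0,0],[0,0,0,0,0,0]]';python3 -m pendant '[[0,0,0.001,0,0,0],[0,0,0,0,0,0]]'; done | grep -E "pos|force: \["
```

```text
tool_pos: [0.4456, -0.0424, 0.2645]
contact_force: [-1.0, 0.1, -1.3]
tool_pos: [0.4456, -0.0424, 0.2635]
contact_force: [-1.5, -0.1, -1.9]
tool_pos: [0.4456, -0.0424, 0.2625]
contact_force: [-1.3, -0.7, -0.8]
```

```bash
(python3 -m pendant '[[0,0,0.0005,0,0,0],[0,0,0,0,0,0]]'; python3 -m pendant '[[0,0,0.0005,0,0,0],[0,0,0,0,0,0]]';python3 -m pendant '[[0,0,0.0005,0,0,0],[0,0,0,0,0,0]]') | grep -E "pos|force: \["
```

```text
tool_pos: [0.4457, -0.0424, 0.2621]
contact_force: [0.5, -0.1, -0.6]
tool_pos: [0.4457, -0.0424, 0.2616]
contact_force: [-1.1, 0.1, -0.6]
tool_pos: [0.4457, -0.0424, 0.2612]
contact_force: [-0.9, 0.3, 0.7]
```

```bash
(python3 -m pendant '[[0,0,0.0005,0,0,0],[0,0,0,0,0,0]]';python3 -m pendant '[[0,0,0,0,0,0],[0,0,0,0,0,0]]') | grep -E "pos|force: \["
```

```text
tool_pos: [0.4457, -0.0424, 0.2607]
contact_force: [0.2, 0.1, 0.8]
tool_pos: [0.4457, -0.0424, 0.2607]
contact_force: [-0.5, -0.4, 1.6]
```

```bash
python3 -m pendant '[[0,0,0,0,0,0],[0,0,0,0,0,0],[0,0,0,0,0,0],[0,0,0,0,0,0]]' 0.092
python3 -m pendant '[[0,0,-0.01,0,0,0],[0,0,-0.025,0,0,0],[0,0,-0.035,0,0,0],[0,0,-0.035,0,0,0],[0,0,-0.02,0,0,0]]'
python3 - <<'E'
from h import *
F=np.array([.485,.1916,.1403]);n=np.array([.137,-.398,.908]);Rt=rot(n,[.32,-.946,0])
plan(F+n*.205,Rt)
E
```

```text
time: 7.87
tool_pos: [0.4457, -0.0424, 0.2606]
tool_rot: [-3.14, 0.003, 0.102]
contact_force: [0.8, 0.2, 0.4]
opening: 0.0829
grip_force: 0.0
time: 8.28
tool_pos: [0.4464, -0.0425, 0.3891]
tool_rot: [3.141, -0.001, 0.102]
contact_force: [1.0, 0.3, 0.1]
opening: 0.092
grip_force: 0.0
5 rows of [0.0191, -0.0251, 0.017, 0.0865, -0.0103, -0.0439]
```

```bash
python3 -m pendant '[[0.0191,-0.0251,0.017,0.0865,-0.0103,-0.0439],[0.0191,-0.0251,0.017,0.0865,-0.0103,-0.0439],[0.0191,-0.0251,0.017,0.0865,-0.0103,-0.0439],[0.0191,-0.0251,0.017,0.0865,-0.0103,-0.0439],[0.0191,-0.0251,0.017,0.0865,-0.0103,-0.0439],[0,0,0,0,0,0],[0,0,0,0,0,0]]'
python3 - <<'E'
from h import *
F=np.array([.485,.1916,.1403]);n=np.array([.137,-.398,.908]);Rt=rot(n,[.32,-.946,0])
plan(F+n*.129,Rt,3)
s=cam("side");a=cv2.resize(s["image"][80:300,190:340,::-1],None,fx=2.7,fy=2.7,interpolation=cv2.INTER_CUBIC)
cv2.imwrite("pics/s5.png",a)
print(((proj(s,F)-[190,80])*2.7).round(0))
for z in (0,.025): print(z,outl(s,np.array([.4462,-.0418,z]),np.eye(3),"b").reshape(-1,2).min(0),)
E
```

```text
time: 8.87
tool_pos: [0.5125, 0.1111, 0.322]
tool_rot: [-2.705, 0.008, 0.328]
contact_force: [-0.4, -0.4, 0.8]
opening: 0.092
grip_force: 0.0
3 rows of [0.0002, -0.0002, 0.0238, -0.001, 0.0019, -0.0002]
[[167. 229.]]
0 [259.22052 207.59972]
0.025 [259.18195 196.87163]
```

View pics/s5.png

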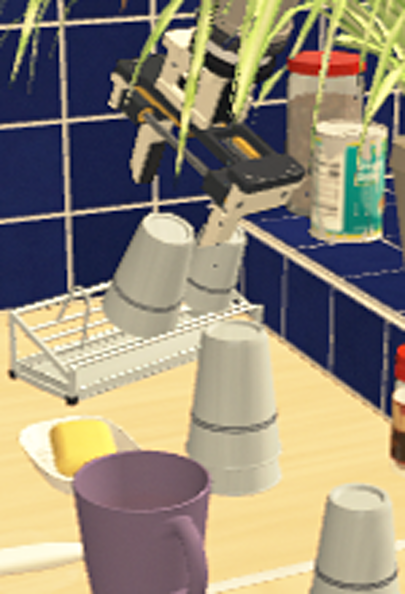

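Side crop: the middle tumbler's foot is at (170,225), where it was predicted. The stack stands straight with its top at y≈321 and mouth rim at y≈440, and the gripper is above the middle tumbler.

```bash
python3 -m pendant '[[0,0,0.024,0,0.002,0],[0,0,0.024,0,0.002,0],[0,0,0.024,0,0,0],[0,0,0,0,0,0],[0,0,0,0,0,0]]'
python3 -m pendant '[[0,0,0,0,0,0],[0,0,0,0,0,0],[0,0,0,0,0,0],[0,0,0,0,0,0],[0,0,0,0,0,0],[0,0,0,0,0,0],[0,0,0,0,0,0]]' 0.03 20
python3 -m pendant '[[0,0,-0.005,0,0,0],[0,0,-0.015,0,0,0],[0,0,-0.025,0,0,0],[0,0,-0.025,0,0,0],[0,0,-0.02,0,0,0],[0,0,0,0,0,0]]'
python3 - <<'E'
from h import *
plan([.4457,-.0424,.418],rot([0,0,1],[.1,-.995,0]),8)
E
```

```text
time: 9.33
tool_pos: [0.5022, 0.1382, 0.258]
tool_rot: [-2.705, 0.004, 0.324]
contact_force: [0.1, 0.4, 0.3]
opening: 0.0916
grip_force: 0.0
time: 9.92
tool_pos: [0.5026, 0.1387, 0.2584]
tool_rot: [-2.705, 0.001, 0.324]
contact_force: [0.1, -2.0, 5.2]
opening: 0.0602
grip_force: 20.1
time: 10.42
tool_pos: [0.5159, 0.1016, 0.3426]
tool_rot: [-2.708, -0.003, 0.323]
contact_force: [-0.2, 0.3, -0.9]
opening: 0.0604
grip_force: 19.8
8 rows of [-0.0127, 0.013, -0.0129, -0.054, 0.0056, 0.0275]
```

```bash
python3 -m pendant '[[-0.0127,0.013,-0.0129,-0.054,0.0056,0.0275],[-0.0127,0.013,-0.0129,-0.054,0.0056,0.0275],[-0.0127,0.013,-0.0129,-0.054,0.0056,0.0275],[-0.0127,0.013,-0.0129,-0.054,0.0056,0.0275],[-0.0127,0.013,-0.0129,-0.054,0.0056,0.0275],[-0.0127,0.013,-0.0129,-0.054,0.0056,0.0275],[-0.0127,0.013,-0.0129,-0.054,0.0056,0.0275],[-0.0127,0.013,-0.0129,-0.054,0.0056,0.0275]]'
python3 -m pendant '[[0,0,0,0,0,0],[0,0,0,0,0,0],[0,0,0,0,0,0]]'
python3 - <<'E'
from h import *
plan([.4457,-.0424,.418],rot([0,0,1],[.1,-.995,0]))
s=cam("side")
cv2.imwrite("pics/u6.png",cv2.resize(s["image"][60:280,230:350,::-1],None,fx=2.7,fy=2.7,interpolation=cv2.INTER_CUBIC))
E
```

```text
time: 11.08
tool_pos: [0.4447, -0.0418, 0.4139]
tool_rot: [-3.141, 0.009, 0.101]
contact_force: [0.2, 0.7, -2.1]
opening: 0.06
grip_force: 19.7
time: 11.33
tool_pos: [0.4454, -0.0409, 0.4137]
tool_rot: [-3.138, 0.008, 0.102]
contact_force: [0.4, 0.9, -1.7]
opening: 0.0604
grip_force: 19.7
1 rows of [0.0001, 0.0015, -0.0043, -0.0035, 0.0081, 0.0019]
```

View pics/u6.png

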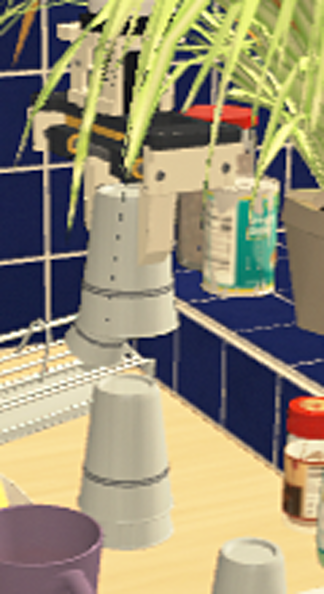

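Held tumbler: mouth from (79,325) to (178,320), left side through (94,200). Stack below: top at (125,378), rim from (82,500) to (171,505).

```bash
sed -e 's/^H=.*/H=f([(79,325),(95,337),(128,343),(165,334),(178,318),(94,200),(84,270),(173,280),(118,184)])/' -e 's/^St=.*/St=f([(92,392),(159,392),(125,376),(87,440),(165,440),(172,507)])/' -e 's/\[p\[0\],p\[1\],0\]/[p[0],p[1],.025]/' -e 's/,\.155,/,.178,/' fit3.py > fit4.py; python3 fit4.py
```

```text
[ 0.4469 -0.041   0.1763 -0.0015 -0.0046] [ 0.2 -0.  -0.7  0.7 -0.3  0.3 -0.4  0.   0.  -0.   0.2 -0.  -0.1] tcp [ 0.44564117 -0.04081805  0.4136871 ]
[ 0.4435 -0.0449] [ 0.2  0.4  1.8  0.6  0.1 -0.  -1. ]
```

```bash
(python3 -m pendant '[[0,0.0016,0.01,0,0,0],[0,0,0.025,0,0,0],[0,0,0.025,0,0,0],[0,0,0.025,0,0,0],[0,0,0.015,0,0,0],[0,0,0.007,0,0,0],[0,0,0,0,0,0],[0,0,0,0,0,0]]'
python3 -m pendant '[[0,0,0.004,0,0,0],[0,0,0.003,0,0,0],[0,0,0.002,0,0,0],[0,0,0,0,0,0],[0,0,0,0,0,0]]')| grep -E "pos|force: \["
```

```text
tool_pos: [0.4453, -0.0426, 0.3078]
contact_force: [-0.6, 0.2, -2.1]
tool_pos: [0.4449, -0.0427, 0.299]
contact_force: [0.0, 2.4, -0.6]
```

```bash
(python3 -m pendant '[[0.0007,0,0,0,0,0],[0,0,0,0,0,0]]'
python3 -m pendant '[[0,0,0.002,0,0,0],[0,0,0.002,0,0,0],[0,0,0,0,0,0]]'
python3 -m pendant '[[0,0,0.002,0,0,0],[0,0,0,0,0,0]]')| grep -E "pos|force: \["
```

```text
tool_pos: [0.4457, -0.0427, 0.2989]
contact_force: [-0.8, 3.3, -0.8]
tool_pos: [0.4455, -0.0427, 0.2944]
contact_force: [-0.1, 3.6, 0.6]
tool_pos: [0.4455, -0.0427, 0.2925]
contact_force: [-0.6, 3.4, 0.1]
```

```bash
(python3 -m pendant '[[0,-0.0006,0,0,0,0],[0,0,0,0,0,0]]'
python3 -m pendant '[[0,-0.0006,0,0,0,0],[0,0,0,0,0,0]]')| grep -E "pos|force: \["
```

```text
tool_pos: [0.4454, -0.0422, 0.2926]
contact_force: [0.5, 2.0, -2.0]
tool_pos: [0.4454, -0.0416, 0.2927]
contact_force: [-0.1, 1.2, -2.3]
```

```bash
(python3 -m pendant '[[0,-0.0004,0,0,0,0],[0,0,0,0,0,0]]'
python3 -m pendant '[[0,0,0.001,0,0,0],[0,0,0,0,0,0]]'
python3 -m pendant '[[0,0,0.001,0,0,0],[0,0,0,0,0,0]]')| grep -E "pos|force: \["
```

```text
tool_pos: [0.4454, -0.0412, 0.2927]
contact_force: [0.6, 1.6, -1.9]
tool_pos: [0.4454, -0.0411, 0.2918]
contact_force: [-0.0, 1.0, -1.2]
tool_pos: [0.4454, -0.0411, 0.2907]
contact_force: [0.7, 2.0, -0.2]
```

```bash
(python3 -m pendant '[[0,-0.0004,0.0005,0,0,0],[0,0,0,0,0,0]]'
python3 -m pendant '[[0,0,0.0005,0,0,0],[0,0,0,0,0,0]]'
python3 -m pendant '[[0,0,0.0005,0,0,0],[0,0,0,0,0,0]]')| grep -E "pos|force: \["
```

```text
tool_pos: [0.4454, -0.0407, 0.2903]
contact_force: [0.1, 1.4, -0.8]
tool_pos: [0.4453, -0.0407, 0.2898]
contact_force: [1.4, 1.9, -0.5]
tool_pos: [0.4453, -0.0407, 0.2892]
contact_force: [0.5, 1.5, 0.0]
```

```bash
(python3 -m pendant '[[0,-0.0004,0.0005,0,0,0],[0,0,0,0,0,0]]'
python3 -m pendant '[[0,0,0.0005,0,0,0],[0,0,0,0,0,0]]'
python3 -m pendant '[[0,0,0.0005,0,0,0],[0,0,0,0,0,0],[0,0,0,0,0,0]]')| grep -E "pos|force: \["
```

```text
tool_pos: [0.4453, -0.0403, 0.2887]
contact_force: [1.2, 1.9, -0.2]
tool_pos: [0.4453, -0.0403, 0.2882]
contact_force: [0.9, 1.8, -0.3]
tool_pos: [0.4453, -0.0403, 0.2878]
contact_force: [1.4, 1.8, -0.3]
```

```bash
(python3 -m pendant '[[0,0,0.0005,0,0,0],[0,0,0,0,0,0]]'
python3 -m pendant '[[0,0,0.0005,0,0,0],[0,0,0,0,0,0],[0,0,0,0,0,0]]')| grep -E "pos|force: \["
python3 - <<'E'
from h import *
s=cam("side")
cv2.imwrite("pics/u7.png",cv2.resize(s["image"][100:280,230:350,::-1],None,fx=3.3,fy=3.3,interpolation=cv2.INTER_CUBIC))
E
```

```text
tool_pos: [0.4452, -0.0403, 0.2872]
contact_force: [0.7, 1.0, -0.4]
tool_pos: [0.4453, -0.0403, 0.2867]
contact_force: [0.9, 0.8, -0.4]
```

View pics/u7.png

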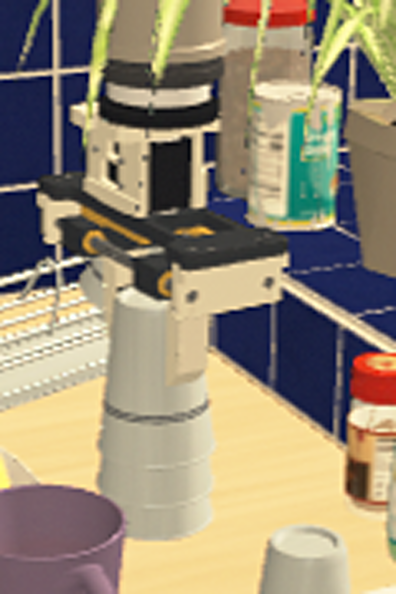

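The stack is straight with three evenly spaced rims (left at y≈448, 485 and 515). It is near seated, so I'll continue gently.

```bash
(python3 -m pendant '[[0,0,0.0005,0,0,0],[0,0,0,0,0,0],[0,0,0,0,0,0]]'
python3 -m pendant '[[0,0,0.0005,0,0,0],[0,0,0,0,0,0],[0,0,0,0,0,0]]')| grep -E "pos|force: \["
```

```text
tool_pos: [0.4453, -0.0403, 0.2863]
contact_force: [0.2, 1.9, -0.6]
tool_pos: [0.4453, -0.0403, 0.2858]
contact_force: [1.8, 1.0, -0.8]
```

```bash
(python3 -m pendant '[[0,0,0.0005,0,0,0],[0,0,0,0,0,0],[0,0,0,0,0,0]]'
python3 -m pendant '[[0,0,0.0005,0,0,0],[0,0,0,0,0,0],[0,0,0,0,0,0]]')| grep -E "pos|force: \[|open"
```

```text
tool_pos: [0.4453, -0.0403, 0.2853]
contact_force: [0.5, 0.2, -0.2]
opening: 0.0603
tool_pos: [0.4453, -0.0403, 0.2848]
contact_force: [1.1, 2.0, -0.1]
opening: 0.0603
```

Run:
```python
from h import *
s=cam("side");u=277
g=s["image"].astype(float).mean(2);p=g[215:270,u-8:u+9].mean(1);p2=np.diff(p)
for i,v in enumerate(p2):
    if abs(v)>3: print(215.5+i,round(v,1),end="; ")
print()
def row(z):
    P=C*.0385+[.4452,-.041,z];q=proj(s,P);q=q[abs(q[:,0]-u)<9];return q[:,1].max().round(1)
for z in (0,.025,.05,.052,.054):print(z,row(z))
from scipy.ndimage import gaussian_filter
cv2.imwrite("pics/u8.png",cv2.resize(s["image"][215:275,250:305,::-1],None,fx=9,fy=9,interpolation=cv2.INTER_CUBIC))
```

```text
225.5 -24.0; 226.5 -27.7; 228.5 46.6; 229.5 6.4; 240.5 4.8; 242.5 -6.5; 251.5 3.4; 252.5 4.5; 253.5 -9.9; 261.5 4.8; 262.5 12.0; 263.5 24.0; 
0 264.0
0.025 253.6
0.05 242.9
0.052 242.1
0.054 241.2
```

View pics/u8.png

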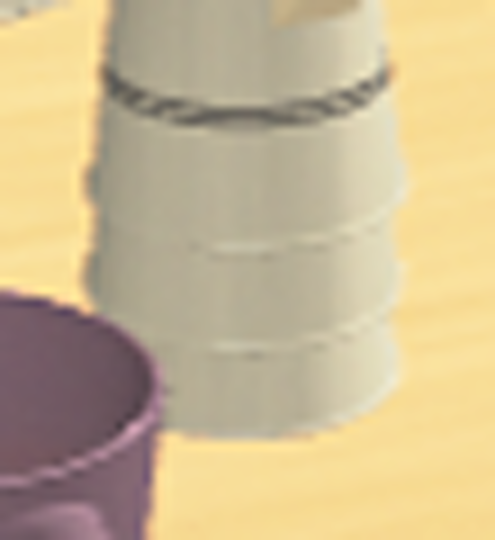

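Rims are at rows 242.5, 253.5 and 263.5, against predictions of 242.9, 253.6 and 264 for a seated stack, so the tumbler is seated within about 1 mm. One more half-millimetre step to confirm with force, then release. I've now used my pictures (one over the ten), so the rest is by numbers only.

```bash
(python3 -m pendant '[[0,0,0.0005,0,0,0],[0,0,0,0,0,0],[0,0,0,0,0,0]]'
python3 -m pendant '[[0,0,0.0005,0,0,0],[0,0,0,0,0,0],[0,0,0,0,0,0]]')| grep -E "pos|force: \[|open"
cat >> h.py <<'E'
def rims(u,lo,hi,hw=3):
    s=cam("side");g=s["image"].astype(float).mean(2)[lo:hi,u-hw:u+hw+1].mean(1);d=np.diff(g)
    return [(round(lo+.5+i+np.clip(.5*(abs(d[i-1])-abs(d[i+1]))/(abs(d[i-1])-2*abs(d[i])+abs(d[i+1])),-.5,.5),2),round(d[i],1)) for i in range(1,len(d)-1) if abs(d[i])>4 and abs(d[i])>=abs(d[i-1]) and abs(d[i])>abs(d[i+1])]
E
python3 -c "
from h import *
print(rims(277,215,272));print(rims(283,215,272))"
```

```text
tool_pos: [0.4453, -0.0403, 0.2843]
contact_force: [1.9, 1.9, 1.0]
opening: 0.0605
tool_pos: [0.4453, -0.0403, 0.2839]
contact_force: [1.1, 1.9, 2.0]
opening: 0.0603
[(np.float64(226.65), np.float64(-62.3)), (np.float64(229.47), np.float64(43.9)), (np.float64(242.15), np.float64(-17.7)), (np.float64(253.19), np.float64(-17.2)), (np.float64(263.4), np.float64(28.0))]
[(np.float64(217.4), np.float64(6.1)), (np.float64(226.22), np.float64(-31.7)), (np.float64(228.57), np.float64(35.4)), (np.float64(240.52), np.float64(6.9)), (np.float64(242.58), np.float64(-9.7)), (np.float64(251.61), np.float64(8.0)), (np.float64(263.4), np.float64(18.8))]
```

```bash
python3 -m pendant '[[0,0,0,0,0,0],[0,0,0,0,0,0],[0,0,0,0,0,0],[0,0,0,0,0,0]]' 0.092
python3 -m pendant '[[0,0,-0.01,0,0,0],[0,0,-0.025,0,0,0],[0,0,-0.035,0,0,0],[0,0,-0.035,0,0,0],[0,0,-0.01,0,0,0]]'
python3 - <<'E'
from h import *
print(rims(277,215,272))
F=np.array([.5608,.229,.118]);n=np.array([.135,-.396,.908]);Rt=rot(n,[.32,-.946,0])
plan(F+n*.207,Rt)
E
```

```text
time: 17.47
tool_pos: [0.445, -0.0404, 0.2835]
tool_rot: [-3.14, 0.008, 0.102]
contact_force: [-0.6, -0.3, 0.6]
opening: 0.0821
grip_force: 0.0
time: 17.88
tool_pos: [0.4466, -0.0407, 0.4034]
tool_rot: [3.141, -0.0, 0.102]
contact_force: [1.2, -0.7, 0.6]
opening: 0.0919
grip_force: 0.0
[(np.float64(226.57), np.float64(-29.6)), (np.float64(229.39), np.float64(70.1)), (np.float64(241.92), np.float64(11.2)), (np.float64(253.22), np.float64(-18.0)), (np.float64(263.4), np.float64(27.9))]
7 rows of [0.0254, -0.0196, 0.0177, 0.0616, -0.0072, -0.0315]
```

```bash
python3 -m pendant '[[0.0254,-0.0196,0.0177,0.0616,-0.0072,-0.0315],[0.0254,-0.0196,0.0177,0.0616,-0.0072,-0.0315],[0.0254,-0.0196,0.0177,0.0616,-0.0072,-0.0315],[0.0254,-0.0196,0.0177,0.0616,-0.0072,-0.0315],[0.0254,-0.0196,0.0177,0.0616,-0.0072,-0.0315],[0.0254,-0.0196,0.0177,0.0616,-0.0072,-0.0315],[0.0254,-0.0196,0.0177,0.0616,-0.0072,-0.0315],[0,0,0,0,0,0]]'
python3 - <<'E'
from h import *
F=np.array([.5608,.229,.118]);n=np.array([.135,-.396,.908]);Rt=rot(n,[.32,-.946,0])
plan(F+n*.131,Rt,3)
s=cam("side");print(proj(s,F))
E
```

```text
time: 18.6
tool_pos: [0.588, 0.1513, 0.2962]
tool_rot: [-2.699, 0.012, 0.33]
contact_force: [-1.9, -0.7, -0.6]
opening: 0.0918
grip_force: 0.0
3 rows of [-0.0001, 0.0001, 0.0218, -0.0035, 0.0039, -0.0005]
[[273.25284078 165.78623978]]
```

```bash
python3 -m pendant '[[0,0,0.022,-0.003,0.004,0],[0,0,0.022,-0.003,0.004,0],[0,0,0.021,-0.003,0.004,0],[0,0,0,0,0,0],[0,0,0,0,0,0]]'
python3 -m pendant '[[0,0,0,0,0,0],[0,0,0,0,0,0],[0,0,0,0,0,0],[0,0,0,0,0,0],[0,0,0,0,0,0],[0,0,0,0,0,0],[0,0,0,0,0,0],[0,0,0,0,0,0]]' 0.03 20
python3 -m pendant '[[0,0,-0.005,0,0,0],[0,0,-0.015,0,0,0],[0,0,-0.025,0,0,0],[0,0,-0.025,0,0,0],[0,0,-0.03,0,0,0],[0,0,0,0,0,0]]'
python3 - <<'E'
from h import *
plan([.4427,-.2484,.40],rot([0,0,1],[.1,-.995,0]))
E
```

```text
time: 19.07
tool_pos: [0.5776, 0.1726, 0.241]
tool_rot: [-2.714, -0.0, 0.321]
contact_force: [0.8, -0.1, 1.0]
opening: 0.0921
grip_force: 0.0
time: 19.73
tool_pos: [0.5778, 0.1747, 0.243]
tool_rot: [-2.71, -0.004, 0.321]
contact_force: [-3.0, 8.3, 6.2]
opening: 0.0512
grip_force: 19.9
time: 20.23
tool_pos: [0.5926, 0.1321, 0.3381]
tool_rot: [-2.717, -0.012, 0.319]
contact_force: [1.3, -0.3, -0.0]
opening: 0.0509
grip_force: 19.7
11 rows of [-0.021, 0.0289, -0.0126, -0.0385, 0.0032, 0.0198]
```

Run:
```python
from h import *
plan([.44,0,.45],rot([0,0,1],[.1,-.995,0]),8)
```

```text
8 rows of [-0.0224, 0.0083, -0.0165, -0.053, 0.0044, 0.0273]
```

```bash
python3 -m pendant '[[-0.0224,0.0083,-0.0165,-0.053,0.0044,0.0273],[-0.0224,0.0083,-0.0165,-0.053,0.0044,0.0273],[-0.0224,0.0083,-0.0165,-0.053,0.0044,0.0273],[-0.0224,0.0083,-0.0165,-0.053,0.0044,0.0273],[-0.0224,0.0083,-0.0165,-0.053,0.0044,0.0273],[-0.0224,0.0083,-0.0165,-0.053,0.0044,0.0273],[-0.0224,0.0083,-0.0165,-0.053,0.0044,0.0273],[-0.0224,0.0083,-0.0165,-0.053,0.0044,0.0273]]'
python3 -m pendant '[[-0.0025,0.025,0,0,0,0],[-0.003,0.035,0,0,0,0],[-0.003,0.038,0,0,0,0],[-0.0035,0.039,0,0,0,0],[-0.0035,0.039,0.005,0,0,0],[-0.003,0.037,0.01,0,0,0],[-0.003,0.028,0.01,0,0,0],[0,0.007,0,0,0,0]]'
python3 -m pendant '[[0,0,0.01,0,0,0],[0,0,0,0,0,0],[0,0,0,0,0,0],[0,0,0,0,0,0]]'
python3 - <<'E'
from h import *
plan([.4427,-.2484,.40],rot([0,0,1],[.1,-.995,0]))
E
```

```text
time: 20.9
tool_pos: [0.4387, 0.0008, 0.4462]
tool_rot: [3.14, 0.01, 0.1]
contact_force: [-0.2, -0.4, -1.6]
opening: 0.0508
grip_force: 19.6
time: 21.57
tool_pos: [0.4428, -0.251, 0.4183]
tool_rot: [-3.139, 0.012, 0.098]
contact_force: [0.5, 0.6, -1.0]
opening: 0.0513
grip_force: 19.6
time: 21.9
tool_pos: [0.4436, -0.2467, 0.4113]
tool_rot: [-3.141, 0.009, 0.103]
contact_force: [0.4, 1.0, -0.2]
opening: 0.0509
grip_force: 19.6
1 rows of [-0.0009, 0.0016, 0.0113, -0.0011, 0.0088, 0.0025]
```

```bash
python3 -m pendant '[[-0.0008,0.0016,0.011,0,0.008,0],[0,0,0,0,0,0],[0,0,0,0,0,0]]' | grep -E "pos|rot|force: \["
python3 - <<'E'
from h import *
s=cam("side");t=robot.observe()["tool_pos"];g=s["image"].astype(int)
sat=g.max(2)-g.min(2)
def ext(o,nm):
    H=outl(s,np.array(o),np.eye(3),"s").reshape(-1,2);print(nm,"pred",H.min(0).round(1),H.max(0).round(1))
    uc=int(H[:,0].mean());y0,y1=int(H[:,1].min())-6,int(H[:,1].max())+6
    for y in range(y0,y1,5):
        r=sat[y]<38;a=b=uc
        while r[a-1] and a>uc-40:a-=1
        while r[b+1] and b<uc+40:b+=1
        xs=H[:,0];m=np.zeros((420,560),np.uint8);cv2.fillConvexPoly(m,H.astype(int),1);k=np.flatnonzero(m[y])
        print(y,r[uc],a,b,"|",(k[0],k[-1]) if len(k) else "")
    print("col",[(y,sat[y,uc]) for y in range(int(H[:,1].max())-5,int(H[:,1].max())+6)])
ext([t[0],t[1],t[2]-.211],"held");ext([.4427,-.2484,0],"stand")
E
```

```text
tool_pos: [0.4427, -0.2485, 0.4003]
tool_rot: [-3.14, 0.001, 0.102]
contact_force: [-0.5, -0.7, -0.6]
held pred [307.4 160.6] [343.4 214.8]
154 True 321 332 | 
159 True 322 331 | 
164 True 315 328 | (np.int64(314), np.int64(340))
169 False 326 326 | (np.int64(313), np.int64(340))
174 True 314 331 | (np.int64(312), np.int64(341))
179 True 314 331 | (np.int64(311), np.int64(341))
184 True 313 331 | (np.int64(311), np.int64(341))
189 True 312 331 | (np.int64(310), np.int64(342))
194 True 311 330 | (np.int64(309), np.int64(342))
199 True 311 337 | (np.int64(308), np.int64(342))
204 True 310 337 | (np.int64(307), np.int64(343))
209 True 309 338 | (np.int64(308), np.int64(343))
214 True 311 337 | (np.int64(318), np.int64(335))
219 False 326 326 | 
col [(209, np.int64(32)), (210, np.int64(32)), (211, np.int64(33)), (212, np.int64(31)), (213, np.int64(34)), (214, np.int64(34)), (215, np.int64(33)), (216, np.int64(33)), (217, np.int64(47)), (218, np.int64(43)), (219, np.int64(38))]
stand pred [304.3 258.2] [337.8 310.6]
252 False 321 321 | 
257 False 321 321 | 
262 True 321 321 | (np.int64(310), np.int64(334))
267 False 321 321 | (np.int64(309), np.int64(334))
272 True 310 331 | (np.int64(308), np.int64(335))
277 True 309 332 | (np.int64(308), np.int64(335))
282 True 309 333 | (np.int64(307), np.int64(335))
287 True 307 332 | (np.int64(306), np.int64(336))
292 True 307 331 | (np.int64(305), np.int64(336))
297 True 306 332 | (np.int64(304), np.int64(337))
302 True 306 332 | (np.int64(304), np.int64(337))
307 True 312 331 | (np.int64(308), np.int64(335))
312 False 321 321 | 
col [(305, np.int64(33)), (306, np.int64(34)), (307, np.int64(34)), (308, np.int64(31)), (309, np.int64(34)), (310, np.int64(95)), (311, np.int64(97)), (312, np.int64(93)), (313, np.int64(95)), (314, np.int64(95)), (315, np.int64(97))]
```

The held small tumbler lines up with the standing one to within about 1 px. Its mouth is roughly 0.216–0.22 below the TCP, so I expect it to rest near TCP z≈0.243. Lowering.

```bash
(python3 -m pendant '[[0,0,0.02,0,0,0],[0,0,0.03,0,0,0],[0,0,0.03,0,0,0],[0,0,0.025,0,0,0],[0,0,0.01,0,0,0],[0,0,0.005,0,0,0],[0,0,0,0,0,0],[0,0,0,0,0,0]]'
python3 -m pendant '[[0,0,0.004,0,0,0],[0,0,0.003,0,0,0],[0,0,0,0,0,0],[0,0,0,0,0,0]]')| grep -E "pos|force: \["
```

```text
tool_pos: [0.4431, -0.2492, 0.2812]
contact_force: [1.0, -0.6, -0.9]
tool_pos: [0.4426, -0.2491, 0.2733]
contact_force: [-0.6, 0.0, -0.6]
```

```bash
(python3 -m pendant '[[0,0,0.004,0,0,0],[0,0,0.004,0,0,0],[0,0,0.003,0,0,0],[0,0,0,0,0,0],[0,0,0,0,0,0]]'
python3 -m pendant '[[0,0,0.002,0,0,0],[0,0,0.002,0,0,0],[0,0,0,0,0,0],[0,0,0,0,0,0]]'
python3 -m pendant '[[0,0,0.002,0,0,0],[0,0,0,0,0,0],[0,0,0,0,0,0]]')| grep -E "pos|force: \["
```

```text
tool_pos: [0.4425, -0.249, 0.2616]
contact_force: [0.0, 0.7, -0.8]
tool_pos: [0.4425, -0.249, 0.2578]
contact_force: [0.2, 0.7, -1.4]
tool_pos: [0.4425, -0.249, 0.2559]
contact_force: [-0.5, 0.6, -0.7]
```

```bash
(python3 -m pendant '[[0,0,0.002,0,0,0],[0,0,0.002,0,0,0],[0,0,0,0,0,0],[0,0,0,0,0,0]]'
python3 -m pendant '[[0,0,0.002,0,0,0],[0,0,0,0,0,0]]'
python3 -m pendant '[[0,0,0.002,0,0,0],[0,0,0,0,0,0]]'
python3 -m pendant '[[0,0,0.001,0,0,0],[0,0,0,0,0,0]]')| grep -E "pos|force: \["
python3 -c "
from h import *
print(rims(321,270,318,2))
s=cam('side')
for z in (0,.025,.03): print(z,proj(s,C*.0315+[.4427,-.2484,z])[:,1].max())"
```

```text
tool_pos: [0.4425, -0.249, 0.2518]
contact_force: [-0.5, 0.8, -0.6]
tool_pos: [0.4426, -0.249, 0.25]
contact_force: [-0.0, 0.6, 1.0]
tool_pos: [0.4426, -0.249, 0.2487]
contact_force: [-1.4, 2.2, 7.7]
tool_pos: [0.4426, -0.2491, 0.2482]
contact_force: [-2.5, 1.2, 12.9]
[(np.float64(279.56), np.float64(-70.9)), (np.float64(282.24), np.float64(34.5)), (np.float64(292.88), np.float64(5.7)), (np.float64(296.54), np.float64(-75.1)), (np.float64(298.51), np.float64(50.4)), (np.float64(310.43), np.float64(27.8))]
0 310.5624328241123
0.025 298.7253052891631
0.03 296.3308262535793
```

It touched early: the force rose to 13 N while the rim still looks about 8 mm high. I'll back off and measure.

```bash
(python3 -m pendant '[[0,0,-0.002,0,0,0],[0,0,-0.002,0,0,0],[0,0,0,0,0,0],[0,0,0,0,0,0]]')
python3 - <<'E'
from h import *
s=cam("side");g=s["image"].astype(int).mean(2)
print(robot.observe()["contact_force"],robot.observe()["torque"])
for u in range(304,342,3): print(u,g[272:314,u-1:u+2].mean(1).astype(int).tolist())
E
```

```text
time: 25.47
tool_pos: [0.4426, -0.2492, 0.251]
tool_rot: [-3.141, 0.001, 0.102]
contact_force: [0.1, -1.2, -0.7]
opening: 0.051
grip_force: 19.7
[-0.41652021 -1.10068178 -0.91067147] [-0.15625289  0.03832392 -0.00358163]
304 [205, 205, 205, 206, 207, 207, 210, 208, 209, 208, 207, 205, 206, 207, 207, 212, 234, 238, 239, 217, 211, 213, 214, 214, 214, 214, 214, 211, 207, 207, 206, 212, 211, 209, 208, 208, 209, 209, 209, 208, 208, 209]
307 [199, 190, 191, 195, 201, 197, 189, 190, 190, 182, 175, 160, 155, 158, 161, 191, 216, 210, 188, 158, 173, 173, 181, 174, 167, 160, 145, 143, 140, 142, 143, 153, 168, 192, 207, 210, 208, 208, 208, 208, 209, 209]
310 [143, 138, 126, 104, 90, 113, 144, 147, 147, 147, 149, 150, 151, 151, 151, 153, 155, 152, 145, 139, 125, 103, 98, 127, 146, 149, 149, 149, 150, 151, 152, 152, 153, 154, 160, 177, 207, 210, 208, 208, 208, 208]
313 [156, 158, 159, 160, 145, 88, 111, 143, 162, 161, 160, 161, 161, 161, 162, 162, 163, 163, 165, 160, 157, 158, 140, 105, 100, 143, 162, 161, 161, 161, 162, 162, 161, 161, 162, 162, 167, 204, 211, 209, 208, 208]
316 [166, 166, 167, 16
[... 1205 characters left out ...]
, 177, 177, 177, 177, 176, 178, 191, 195, 210, 208, 207]
334 [167, 162, 187, 196, 195, 158, 116, 121, 186, 194, 193, 193, 193, 193, 193, 193, 193, 194, 197, 203, 186, 194, 190, 158, 95, 147, 195, 196, 194, 194, 193, 193, 192, 191, 191, 194, 203, 202, 211, 210, 209, 209]
337 [168, 193, 212, 193, 138, 143, 151, 207, 209, 207, 207, 207, 208, 206, 207, 206, 207, 212, 211, 195, 181, 171, 149, 160, 186, 212, 210, 210, 209, 209, 209, 209, 210, 212, 212, 211, 206, 209, 210, 211, 211, 211]
340 [212, 196, 188, 168, 188, 211, 214, 223, 227, 227, 227, 212, 219, 219, 220, 220, 219, 212, 208, 206, 205, 209, 210, 212, 212, 210, 209, 212, 212, 215, 215, 219, 215, 210, 207, 207, 208, 208, 208, 209, 209, 211]
```

```bash
o='from h import *
s=robot.observe();print(s["tool_pos"].round(4),s["contact_force"].round(1),s["torque"].round(3))'
python3 -m pendant '[[0,0,0.001,0,0,0],[0,0,0.001,0,0,0],[0,0,0,0,0,0]]' >/dev/null;python3 -c "$o"
python3 -m pendant '[[0,-0.001,0,0,0,0],[0,0,0,0,0,0]]'>/dev/null;python3 -c "$o"
python3 -m pendant '[[0,-0.001,0,0,0,0],[0,0,0,0,0,0]]'>/dev/null;python3 -c "$o"
```

```text
[ 0.4426 -0.2491  0.2489] [-0.6 -0.2  1.1] [-0.072  0.088 -0.009]
[ 0.4424 -0.2478  0.2488] [-0.6 -1.4  0.6] [-0.107  0.063 -0.04 ]
[ 0.4423 -0.2468  0.2489] [-0.3 -1.5 -0.9] [-0.092  0.053 -0.009]
```

```bash
o='from h import *
s=robot.observe();print(s["tool_pos"].round(4),s["contact_force"].round(1),s["torque"].round(3))'
python3 -m pendant '[[0,0,0.001,0,0,0],[0,0,0,0,0,0]]' >/dev/null;python3 -c "$o"
python3 -m pendant '[[0,0,0.0005,0,0,0],[0,0,0,0,0,0]]'>/dev/null;python3 -c "$o"
```

```text
[ 0.4423 -0.2469  0.2478] [ 0.4 -0.6 -0.7] [-0.062  0.051  0.005]
[ 0.4423 -0.247   0.2474] [ 0.1 -0.6 -1.1] [-0.138  0.022  0.014]
```

Moving +y relieved it (no vertical force now, and already lower than before). I'll continue one small step at a time.

```bash
o='from h import *
s=robot.observe();print(s["tool_pos"].round(4),s["contact_force"].round(1),s["torque"].round(3))'
python3 -m pendant '[[0,0,0.001,0,0,0],[0,0,0,0,0,0]]' >/dev/null;python3 -c "$o"
python3 -m pendant '[[0,0,0.001,0,0,0],[0,0,0,0,0,0]]'>/dev/null;python3 -c "$o"
```

```text
[ 0.4423 -0.2469  0.2463] [-0.7 -0.4 -0.4] [-0.112  0.001 -0.016]
[ 0.4423 -0.2469  0.2453] [ 0.2 -0.4 -0.3] [-0.146  0.013 -0.025]
```

```bash
python3 -c "
from h import *
s=cam('side');g=s['image'].astype(int).mean(2)
for u in (316,322,328,334): print(u,g[274:314,u-1:u+2].mean(1).astype(int).tolist())"
```

```text
316 [167, 166, 167, 167, 168, 168, 118, 111, 115, 173, 169, 169, 169, 169, 169, 169, 169, 169, 170, 172, 162, 94, 105, 157, 166, 164, 165, 165, 165, 166, 166, 166, 167, 166, 172, 211, 211, 209, 209, 208]
322 [172, 172, 171, 171, 171, 173, 172, 102, 114, 133, 176, 173, 172, 172, 171, 172, 172, 172, 172, 174, 186, 152, 99, 91, 177, 171, 171, 172, 172, 172, 172, 173, 173, 173, 180, 180, 212, 210, 210, 210]
328 [170, 174, 172, 170, 171, 174, 173, 87, 117, 148, 174, 173, 172, 172, 172, 172, 172, 172, 172, 176, 187, 128, 106, 119, 171, 168, 169, 169, 170, 171, 171, 172, 172, 172, 182, 192, 209, 208, 209, 210]
334 [167, 162, 191, 203, 202, 157, 108, 137, 199, 200, 199, 199, 199, 199, 199, 199, 199, 200, 206, 195, 143, 130, 183, 202, 200, 198, 198, 198, 197, 196, 196, 196, 204, 206, 205, 211, 211, 209, 209, 208]
```

The standing tumbler's rim is back at its original row (309.5). About 6 mm is left.

```bash
cat > o.py <<'E'
from h import *
s=robot.observe();print(s["tool_pos"].round(4),s["contact_force"].round(1),s["torque"].round(3))
E
python3 -m pendant '[[0,0,0.001,0,0,0],[0,0,0,0,0,0]]' >/dev/null;python3 o.py
python3 -m pendant '[[0,0,0.001,0,0,0],[0,0,0,0,0,0]]'>/dev/null;python3 o.py
```

```text
[ 0.4423 -0.2469  0.2443] [ 0.7 -0.1 -1.8] [-0.095  0.005  0.009]
[ 0.4423 -0.247   0.2433] [ 0.2 -1.1 -1.1] [-0.115  0.04   0.   ]
```

```bash
python3 -m pendant '[[0,0,0.001,0,0,0],[0,0,0,0,0,0]]' >/dev/null;python3 o.py
python3 -m pendant '[[0,0,0.001,0,0,0],[0,0,0,0,0,0]]'>/dev/null;python3 o.py
```

```text
[ 0.4423 -0.247   0.2423] [-1.1 -0.5  0.1] [-0.108  0.022  0.008]
[ 0.4423 -0.247   0.2415] [-1.2 -1.1  0.7] [-0.042  0.016 -0.031]
```

```bash
python3 -m pendant '[[0,0.0003,0.0005,0,0,0],[0,0,0,0,0,0],[0,0,0,0,0,0]]' >/dev/null;python3 o.py
python3 -c "
from h import *
s=cam('side');g=s['image'].astype(int).mean(2)
for u in (316,322,328): print(u,g[278:314,u-1:u+2].mean(1).astype(int).tolist())"
```

```text
[ 0.4424 -0.2472  0.2413] [-0.2 -0.2  4.3] [0.272 0.124 0.026]
316 [167, 167, 168, 168, 117, 111, 114, 173, 169, 169, 169, 169, 169, 169, 169, 169, 170, 170, 170, 163, 164, 164, 165, 166, 166, 165, 166, 166, 167, 167, 177, 213, 210, 209, 208, 209]
322 [172, 172, 171, 172, 172, 105, 116, 134, 175, 172, 172, 172, 172, 172, 172, 172, 172, 173, 184, 175, 170, 171, 171, 172, 172, 173, 173, 174, 173, 173, 183, 188, 212, 210, 210, 210]
328 [169, 170, 170, 173, 173, 91, 122, 148, 174, 172, 172, 172, 172, 172, 172, 172, 172, 175, 185, 168, 167, 168, 169, 171, 170, 171, 172, 172, 172, 173, 183, 195, 209, 208, 209, 211]
```

The rim spacing is now about 26 mm, with the same bias as the seated big ones, so it is seated. I'll ease off slightly and release.

```bash
python3 -m pendant '[[0,0,-0.0003,0,0,0],[0,0,0,0,0,0]]' >/dev/null;python3 o.py
python3 -m pendant '[[0,0,0,0,0,0],[0,0,0,0,0,0],[0,0,0,0,0,0],[0,0,0,0,0,0]]' 0.092|tail -2
python3 -m pendant '[[0,0,-0.01,0,0,0],[0,0,-0.025,0,0,0],[0,0,-0.035,0,0,0],[0,0,-0.035,0,0,0],[0,0,-0.03,0,0,0],[0,0,0,0,0,0],[0,0,0,0,0,0]]'
python3 -c "
from h import *
s=cam('side');g=s['image'].astype(int).mean(2)
for u in (316,322,328): print(u,g[278:314,u-1:u+2].mean(1).astype(int).tolist())
print(rims(277,215,272))"
```

```text
[ 0.4423 -0.2472  0.2413] [-0.2  0.   4.4] [0.284 0.09  0.021]
opening: 0.0732
grip_force: 0.0
time: 28.87
tool_pos: [0.4426, -0.2474, 0.3786]
tool_rot: [3.139, -0.002, 0.102]
contact_force: [0.3, 0.5, -0.7]
opening: 0.0915
grip_force: 0.0
316 [164, 164, 164, 165, 167, 163, 113, 110, 123, 169, 167, 166, 167, 167, 167, 167, 167, 167, 168, 170, 165, 162, 162, 162, 162, 163, 164, 164, 164, 164, 164, 169, 203, 209, 208, 207]
322 [169, 169, 169, 170, 169, 170, 169, 137, 114, 102, 174, 170, 168, 169, 169, 169, 169, 169, 169, 171, 177, 170, 168, 168, 169, 169, 169, 169, 170, 170, 170, 173, 179, 204, 209, 209]
328 [169, 169, 169, 168, 168, 169, 169, 136, 111, 97, 175, 170, 170, 169, 169, 170, 169, 169, 170, 169, 177, 167, 163, 164, 165, 166, 166, 167, 168, 168, 169, 172, 176, 205, 208, 209]
[(np.float64(226.58), np.float64(-29.2)), (np.float64(229.39), np.float64(70.8)), (np.float64(241.96), np.float64(11.1)), (np.float64(253.21), np.float64(-17.7)), (np.float64(263.41), np.float64(28.1))]
```

Run:
```python
from h import *
s=cam("side");g=s["image"].astype(int);sat=g.max(2)-g.min(2)
print(sat[305:316,321])
for y in range(262,308,5):
    r=sat[y]<38;a=b=321
    while r[a-1]:a-=1
    while r[b+1]:b+=1
    print(y,a,b)
```

```text
[33 31 33 33 31 37 96 93 95 96 96]
262 312 334
267 311 333
272 310 334
277 309 334
282 309 334
287 307 332
292 308 335
297 308 332
302 307 334
307 311 336
```

```bash
python3 -c "
from cell import robot
print(robot.hand_in())"
```

```text
the job is handed in; nothing more can be done
None
```

I handed the job in at about 29 s with all three tumblers stacked mouth down by size. While I was seating the small one it jammed and briefly pressed to about 13 N, and the small stand shifted by an estimated 2–5 mm. I did not check the bottle or jar for movement afterwards, and I viewed 11 pictures, one over the limit of 10.

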